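# Pack the sanding drum and close the clamshell case

### The job

Stand the sanding drum that fits the empty round pocket of the open case upright in that pocket, fully down, and let go of it. Then swing the top half of the case shut by its handle, sliding it along its loose hinge so that its ribs pass either side of the drum, until both halves meet edge to edge, flush all round. Do not force the drum or the lid, and leave the other things alone.

Things in the scene. Friction and masses are not known exactly. Their poses are not given: they have to be found in the camera images.
- case: Bottom half of a grey clamshell case, fixed on the bench: 130 (x) x 220 (y) x 50 mm high. Origin: centre of the underside; -x is the front, z up. A plywood insert, level with the rim (z = 50), has three round pockets; the two small ones hold small drums (below the rim), the big one is empty. The hinge line runs along y at x = +65, z = 50 mm.
- pocket (a point): Centre of the floor of the empty pocket, 6 mm above the case's underside, at x = -10, y = +50 mm in the case's frame. The pocket is a round hole 50.5 mm across, 44 mm deep, with a 2 mm chamfer at its mouth; axes as the case.
- lid (a joint): Opening angle of the top half about the hinge (rad): 0 = shut, rims meeting; about 1.57 = upright; limit 2.0. The stiff hinge stays where it is left.
- hinge (a point): Middle of the hinge line, on the bottom half; axes as the case. The top half, a grey shell 130 x 220 x 50 mm (top at z = 100 when shut), turns about it and also slides along it (y), with friction, up to 18 mm to a firm stop either way of flush; how far it starts shifted is not measured. Two ribs inside it, 51 mm apart, pass the drum only when it is flush.
- grip (a point): Where the middle of the top half's black round grip bar lies when the case is shut and flush: x = -100, z = 90 mm in the case's frame. Bar 12 mm thick, along y, 100 mm free between its posts, 35 mm off the shell. At lid angle q it lies at x = 65 - 165 cos q + 40 sin q, z = 50 + 165 sin q + 40 cos q, and y = the lid's unknown shift.
- drum: Sanding drum to pack: upright brown cylinder 48 mm in diameter, 80 mm high, about 150 g, dark top. Origin: centre of its underside, z up. Seated, it stands 36 mm above the case's rim.
- wide_drum: Bystander: a wider drum of the same look, 64 mm in diameter, 65 mm high, too wide for the pocket. Origin: centre of its underside.
- sanding_block: Bystander: cork sanding block 112 x 62 x 32 mm. Origin: centre of its underside.
- glue: Bystander: white glue bottle 52 mm in diameter, 130 mm high. Origin: centre of its underside.
Things that resemble listed ones, but are neither listed nor needed, are in the scene too. What is shaped like the drum but green is not meant.

How it is judged:
By the outcome, as a careful person would: the job done as asked, in the order asked, and still so for the second after the job is handed in, with the robot touching nothing.
It also fails if it takes over 67 s, if anything falls off the work surface, if the arm or the gripper's body presses on something with over 40 N, if the wrist force passes 120 N, or if a joint passes its speed limit or range.

### The arm

A 6-joint arm with a two-finger parallel gripper is mounted at the origin on the work surface. World frame = base frame: x ahead of the robot, y to its left, z up, the work surface at z = 0. Lengths are in m, angles in rad, forces in N, time in s.
With the tool pointing down it reaches from about 0.275 to 0.875 m from the base axis. Payload 12.5 kg.
Tool frame: the origin (TCP) lies on the centre line of the jaws, within the pads' length; the fingertips stand r.finger_overhang ahead of it and the grasp point (between the pads) lies 3 mm ahead of it (r.finger_overhang is the distance from the TCP to the fingertips, in m); z points along the fingers, y is the line along which they close (so a half turn about z gives the same grasp; the last joint's range is limited). The gripper opens to 85 mm and grips with 20 to 120 N. Pads are 22 mm wide; open, the fingers measure 114 mm over their backs; the gripper's body (76 mm by 85 mm) begins 54 mm behind the grasp point. The pads swing forward as they close: fully open they stand 13 mm farther back than shut.
Start: joints at [-1.281, 0.351, 1.652, -0, 1.139, -0.085], TCP at [0.201, -0.512, 0.253] pointing down, gripper open.
Joint ranges: [-2.75, 2.75], [-0.79, 2.1], [0.01, 2.65], [-1.57, 4.71], [0.07, 3.14], [-2.87, 2.87]. Speed limits (rad/s): [2.22, 2.22, 2.79, 3.14, 3.14, 3.14].

### API

Orientations are given as a unit quaternion [x, y, z, w].
In Python, from cell import r, optics gives the robot as it stands. The module is installed in compiled form; this text tells all that it offers. Calls block until the motion is done:
- r.move_to(position, orientation): joint-space move of the TCP to a pose.
- r.move_linear(position, rot=None, vel=0.15): straight line of the TCP; rot=None keeps the orientation; vel is the mean speed in m/s.
- r.set_joints(angles): joint-space move.
- r.set_gripper(opening, squeeze=None): opening from 0.0 (shut) to 1.0 (fully open); squeeze is the grip in N (None keeps the last); returns when the fingers have stopped.
- r.sleep(seconds).
- r.inverse_kinematics(position, orientation): joint angles nearest the present ones, or None.
- optics.get_image(name): name is "scene" or "top" or "wrist"; returns a dict with "pixels" (420x560x3 uint8, red, green, blue), "depth" (420x560 float32, m along the optical axis (not along the pixel's ray), 0 where there is no reading), "fx", "fy", "cx", "cy" (pixels), "D" ([k1, k2, p1, p2, k3] as OpenCV has them; the pictures are not rectified), "camera_from_world" (4x4, takes a point from world to camera coordinates); the wrist camera has in their place "mount" (4x4, takes a point from camera to tool coordinates, whose origin is the TCP and whose axes are the flange's). Camera axes: x right, y down, z forward; pixel columns grow to the right and rows downward; lengths in m; the calibration is good to about 2 mm. A picture is of the moment at which its call begins: read the wrist's pose just before it.
A pose or a line that the arm cannot do raises r.PlanningError and nothing moves.
- r.hand_in(): hands the job in; it is judged then, once.
Readings, each from a call of its own:
- r.current_t(): time.
- r.current_q(): joint angles.
- r.current_qvel(): joint speeds.
- r.current_effort(): joint torques, N m.
- r.current_tool_pos(): TCP position.
- r.current_ee_rot(): TCP orientation.
- r.current_contact_force(): force on the tool from outside, world axes, zero at the start.
- r.current_torque(): the same for the moment, N m.
- r.current_opening(): opening from 0.0 (shut) to 1.0 (fully open).
- r.current_finger_force(): force on a finger pad.
Only numpy, scipy, OpenCV 4.12 (cv2) and the standard library are available. Lean on these libraries where they do the work, as an engineer would, in place of code of your own. Each camera call takes 0.05 s, during which the arm holds its last target. There are 200 camera calls.

## Working session

There is one attempt and no reset: what is moved stays moved. The work goes in short steps, each a Python script; the robot and the scene stay as the last script left them, time stands still between calls to the robot, and variables do not carry over. Pictures are saved under pics/ and viewed, at most 10 in all, crops included, and the job is handed in when it is done.

```bash
mkdir -p pics; cat > h.py <<'E'
import numpy as np, cv2
from cell import r, optics
from scipy.spatial.transform import Rotation as R
def cloud(im, T=None):
    """world xyz per pixel from depth"""
    K=np.array([[im['fx'],0,im['cx']],[0,im['fy'],im['cy']],[0,0,1.]])
    h,w=im['depth'].shape
    uv=np.stack(np.meshgrid(np.arange(w),np.arange(h)),-1).reshape(-1,1,2).astype(float)
    n=cv2.undistortPoints(uv,K,np.array(im['D'],float)).reshape(-1,2)
    d=im['depth'].reshape(-1,1)
    P=np.hstack([n*d,d])
    if T is None: T=np.linalg.inv(im['camera_from_world'])
    P=P@T[:3,:3].T+T[:3,3]
    P[d[:,0]<=0]=np.nan
    return P.reshape(h,w,3)
def save(im,n): cv2.imwrite(f'pics/{n}.png',im['pixels'][...,::-1])
E
python3 - <<'E'
from h import *
for n in ("scene","top"):
    im=optics.get_image(n); save(im,n); np.save(n,cloud(im)); print(np.linalg.inv(im['camera_from_world']).round(3))
print(r.finger_overhang,r.current_t(),r.current_ee_rot())
E
```

```text
[[-0.89   0.353 -0.289  0.886]
 [ 0.456  0.67  -0.586  0.662]
 [-0.013 -0.653 -0.757  0.949]
 [ 0.     0.     0.     1.   ]]
[[ 0.026 -0.994  0.103  0.428]
 [-1.    -0.024  0.013 -0.018]
 [-0.011 -0.103 -0.995  1.297]
 [ 0.     0.     0.     1.   ]]
0.022 0.1 [ 9.82489549e-01  1.86317019e-01 -5.00158974e-05 -5.01536673e-04]
```

View pics/scene.png

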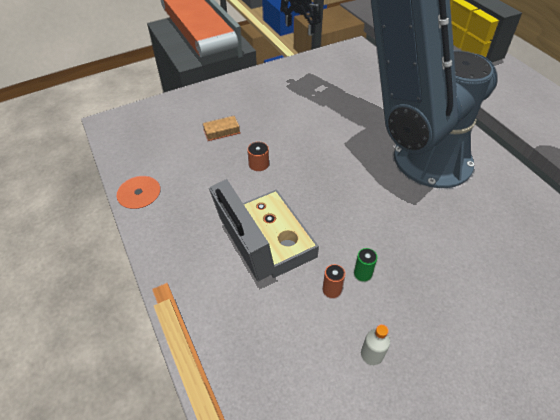

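View pics/top.png

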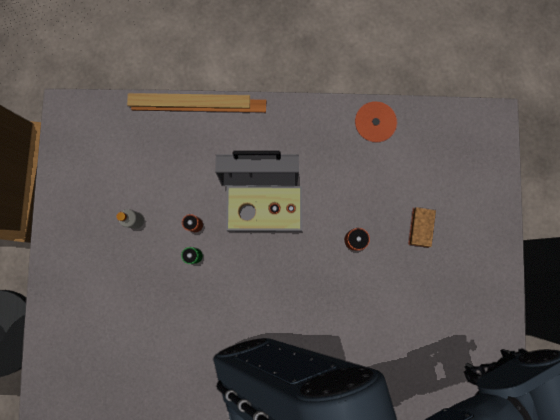

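The scene view shows the narrow brown drum at (333,280), the green one at (366,265), the wide one at (258,155), and the case with its lid upright at (240,230). In the top view the drum is at (192,222), the empty pocket at (247,212), the insert spans (228–301, 188–230), and the lid rim spans columns 216–299, so it is shifted toward +y. Next I'll measure these.

```bash
cat > m.py <<'E'
from h import *
def ray(im,uv,z):
    K=np.array([[im['fx'],0,im['cx']],[0,im['fy'],im['cy']],[0,0,1.]])
    n=cv2.undistortPoints(np.array(uv,float).reshape(-1,1,2),K,np.array(im['D'],float)).reshape(-1,2)
    T=np.linalg.inv(im['camera_from_world']); d=np.c_[n,np.ones(len(n))]@T[:3,:3].T; o=T[:3,3]
    return o+d*((z-o[2])/d[:,2])[:,None]
if __name__=='__main__':
  for n in ("top","scene"):
    im=optics.get_image(n); P=cloud(im); hsv=cv2.cvtColor(im['pixels'],cv2.COLOR_RGB2HSV)
    x,y,z=P[...,0],P[...,1],P[...,2]
    # insert: yellow pixels
    m=((hsv[...,0]>18)&(hsv[...,0]<38)&(hsv[...,1]>50)&(hsv[...,2]>120)&(abs(z-.05)<.012)).astype(np.uint8)
    cs,h=cv2.findContours(m,cv2.RETR_CCOMP,cv2.CHAIN_APPROX_NONE)
    i=max(range(len(cs)),key=lambda k:cv2.contourArea(cs[k]))
    W=ray(im,cs[i].reshape(-1,2),.05)[:,:2].astype(np.float32)
    print(n,'insert',cv2.minAreaRect(W),'z',np.nanmedian(z[m>0]))
    for k,c in enumerate(cs):
        if h[0][k][3]==i and len(c)>8:
            w=ray(im,c.reshape(-1,2),.05)[:,:2].astype(np.float32); print('  hole',cv2.fitEllipse(w))
    # body z-slices near objects: cylinders standing, z>.03
    m=((z>.02)&(z<.2)&(x>.2)&(x<.95)).astype(np.uint8)
    nl,L,st,ce=cv2.connectedComponentsWithStats(m)
    for k in range(1,nl):
        if 40<st[k,4]<4000:
            s=L==k; zt=np.nanpercentile(z[s],90); t=s&(z>zt-.008)
            print('  obj',ce[k].round(),'n',st[k,4],'zt',zt.round(4),'c',np.nanmean(P[t],0).round(4),'ext',np.ptp(P[t],axis=0).round(3),im['pixels'][s].mean(0).round())
  print(np.nan)
E
python3 m.py
```

```text
top insert ((0.576444149017334, 0.03746023774147034), (0.11699874699115753, 0.206727996468544), 1.352471113204956) z 0.05019599397833341
  hole ((0.5800787210464478, 0.059104058891534805), (0.006419658195227385, 0.01534785982221365), 91.82875061035156)
  hole ((0.5781571865081787, -0.04182617738842964), (0.02965615689754486, 0.0317612960934639), 2.3286266326904297)
  hole ((0.5661357641220093, 0.0863322839140892), (0.05333336442708969, 0.054699160158634186), 36.483524322509766)
  hole ((0.577469527721405, 0.006906395312398672), (0.0385456457734108, 0.03912968933582306), 171.75807189941406)
  obj [423. 227.] n 812 zt 0.035 c [ 0.5353 -0.4311  0.0318] ext [0.114 0.073 0.013] [121.  88.  56.]
  obj [129. 218.] n 386 zt 0.1301 c [0.5361 0.4241 0.1301] ext [0.023 0.025 0.013] [88. 78. 65.]
  obj [191. 223.] n 287 zt 0.0838 c [0.528  0.2441 0.0812] ext [0.046 0.046 0.012] [58. 40. 35.]
  obj [357. 239.] n 439 zt 0.0684 c [ 0.494  -0.2348  0.0655] ext [0.06  0.063 0.011] [49. 35. 31.]
  obj [191. 255.] n 290 zt 0.0834 c [0.4354 0.2415 0.0808] ext [0.045 0.047 0.011] [35. 51. 37.]
scene inse
[... 478 characters left out ...]
bj [205.  23.] n 2694 zt 0.0672 c [ 0.3431 -1.0955  0.0647] ext [0.198 0.474 0.025] [177. 121.  98.]
  obj [221. 125.] n 457 zt 0.0327 c [ 0.5383 -0.4319  0.0303] ext [0.114 0.073 0.012] [183. 143.  97.]
  obj [258. 153.] n 463 zt 0.0652 c [ 0.4968 -0.2342  0.0633] ext [0.064 0.065 0.011] [95. 66. 56.]
  obj [404. 148.] n 66 zt 0.1991 c [0.2219 0.07   0.1957] ext [0.024 0.068 0.009] [46. 52. 57.]
  obj [366. 262.] n 501 zt 0.0795 c [0.4369 0.2403 0.0776] ext [0.045 0.049 0.011] [45. 84. 55.]
  obj [334. 279.] n 541 zt 0.0794 c [0.5289 0.2437 0.0778] ext [0.048 0.047 0.012] [103.  71.  59.]
  obj [376. 344.] n 758 zt 0.1266 c [0.5369 0.424  0.1267] ext [0.023 0.022 0.012] [164. 152. 129.]
nan
```

```bash
python3 - <<'E'
from h import *
c,s=np.cos(.0218),np.sin(.0218); Rm=np.array([[c,-s],[s,c]])
for n in("top","scene"):
    P=np.load(n+'.npy').reshape(-1,3); L=(P[:,:2]-[.5767,.0365])@Rm
    ok=(L[:,0]>0)&(L[:,0]<.2)&(abs(L[:,1])<.16)&(P[:,2]>.06)&(P[:,2]<.3); Q=np.c_[L,P[:,2]][ok]
    for z0 in np.arange(.06,.23,.01):
        q=Q[abs(Q[:,2]-z0)<.005]
        if len(q)>3: print(n,z0.round(3),len(q),'x',np.percentile(q[:,0],[2,50,98]).round(4),'y',np.percentile(q[:,1],[1,99]).round(4))
print(optics.get_image('wrist')['mount'].round(4), r.current_opening())
E
```

```text
top 0.06 14 x [0.0677 0.0726 0.0946] y [-0.0928  0.1232]
top 0.07 5 x [0.0673 0.0687 0.0997] y [-0.0843  0.1222]
top 0.08 16 x [0.069  0.0777 0.0986] y [-0.0921  0.1234]
top 0.09 13 x [0.0694 0.078  0.0948] y [-0.0952  0.1226]
top 0.1 21 x [0.0712 0.0837 0.0939] y [-0.0941  0.1233]
top 0.11 10 x [0.0726 0.0853 0.0928] y [-0.0802  0.1219]
top 0.12 18 x [0.0732 0.0837 0.091 ] y [-0.0941  0.1238]
top 0.13 12 x [0.0748 0.0863 0.0889] y [-0.0933  0.1221]
top 0.14 10 x [0.0763 0.0804 0.088 ] y [-0.0815  0.1242]
top 0.15 6 x [0.0768 0.0773 0.079 ] y [-0.0928  0.1228]
top 0.16 9 x [0.0778 0.0796 0.0821] y [-0.0951  0.1242]
top 0.17 421 x [0.0804 0.1155 0.1292] y [-0.0947  0.1225]
top 0.18 1041 x [0.0815 0.0983 0.1252] y [-0.0945  0.1221]
top 0.19 10 x [0.1155 0.1174 0.1215] y [-0.0469  0.0755]
top 0.2 13 x [0.1173 0.1188 0.1217] y [-0.0472  0.074 ]
top 0.21 154 x [0.1187 0.1236 0.1302] y [-0.0459  0.0734]
top 0.22 85 x [0.1206 0.1235 0.129 ] y [-0.0425  0.0725]
scene 0.06 40 x [0.0732 0.1062 0.1184] y [-0.0919  0.1232]
scene 0.07 76 x [0.0703 0.1161 0.1194] y [-0.0796  0.1231]
scene 0.08 79 
[... 379 characters left out ...]
 [-0.085   0.1237]
scene 0.15 94 x [0.0802 0.1219 0.1286] y [-0.0887  0.1235]
scene 0.16 107 x [0.0804 0.1241 0.13  ] y [-0.0896  0.1237]
scene 0.17 914 x [0.0846 0.1094 0.1302] y [-0.0968  0.1227]
scene 0.18 557 x [0.0812 0.0912 0.1218] y [-0.0949  0.1205]
scene 0.19 18 x [0.1182 0.1258 0.1288] y [-0.0437  0.0744]
scene 0.2 16 x [0.1187 0.1255 0.13  ] y [-0.0241  0.0749]
scene 0.21 236 x [0.1195 0.1262 0.1307] y [-0.0436  0.0733]
scene 0.22 5 x [0.1251 0.1258 0.1267] y [-0.0203  0.0307]
[[-3.000e-04 -9.555e-01 -2.950e-01  7.360e-02]
 [ 1.000e+00  1.000e-04 -1.300e-03 -1.100e-03]
 [ 1.300e-03 -2.950e-01  9.555e-01 -1.196e-01]
 [ 0.000e+00  0.000e+00  0.000e+00  1.000e+00]] 1.0018234144517062
```

The lid leans back at q≈1.69, with a shift of about +14 mm. The wrist camera must stay on the -x side, so I'll use yaw ≈181°. Next come matched wrist views of the drum and pocket.

```bash
cat >> h.py <<'E'
YAW=np.pi+.0218
def q(yaw=YAW): return np.array([np.cos(yaw/2),np.sin(yaw/2),0,0])
def wrist():
    p=np.array(r.current_tool_pos()); o=np.array(r.current_ee_rot())
    im=optics.get_image('wrist'); T=np.eye(4); T[:3,:3]=R.from_quat(o).as_matrix(); T[:3,3]=p
    im['camera_from_world']=np.linalg.inv(T@im['mount']); return im
E
python3 - <<'E'
from h import *; import pickle
r.move_to([.528,.244,.22],q())
a=wrist(); save(a,'wd')
r.move_to([.5665,.0868,.19],q())
b=wrist(); save(b,'wp'); pickle.dump((a,b),open('w.pkl','wb'))
cv2.imwrite('pics/w2.png',cv2.resize(np.hstack([a['pixels'],b['pixels']]),(800,300))[...,::-1])
print(r.current_t(),r.current_q(),r.current_tool_pos())
E
```

```text
3.95 [ 7.18406800e-02  4.63305555e-01  1.65166645e+00  2.61754071e-04
  1.02621684e+00 -1.52106521e+00] [0.56655152 0.08744639 0.19025309]
```

View pics/w2.png

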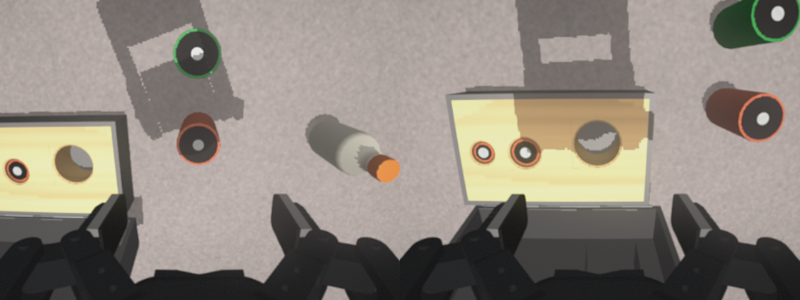

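The combined wrist view shows the drum top at full-resolution pixel (276,202) in the left picture and the pocket mouth at (276,200) in the right one. The lid interior with its ribs is at the bottom. Now I'll fit circles and yaw.

```bash
cat > fit.py <<'E'
from m import *
from scipy.optimize import least_squares
def circ(w):
    w=w[:,:2]; c=np.r_[w.mean(0),.025]
    f=lambda c:np.hypot(*(w-c[:2]).T)-c[2]
    s=least_squares(f,c,loss='soft_l1',f_scale=.0005); return s.x.round(5),np.abs(f(s.x)).mean().round(5)
def drum_top(im,near,z=.08):
    """outer rim of the top: red/dark rim contour around near px, hull; keep bright orange rim"""
    hsv=cv2.cvtColor(im['pixels'],cv2.COLOR_RGB2HSV)
    m=(((hsv[...,0]<15)|(hsv[...,0]>170))&(hsv[...,1]>110)&(hsv[...,2]>165)).astype(np.uint8)
    v,u=np.nonzero(m); k=np.hypot(u-near[0],v-near[1])<45
    hull=cv2.convexHull(np.c_[u,v][k].astype(np.int32)).reshape(-1,2)
    return ray(im,hull,z),k.sum()
def dark_top(im,near,z=.08):
    g=im['pixels'].max(2); m=(g<85).astype(np.uint8)
    cs,_=cv2.findContours(m,cv2.RETR_EXTERNAL,cv2.CHAIN_APPROX_NONE)
    c=[c for c in cs if cv2.pointPolygonTest(c,near,False)>=0 or cv2.contourArea(c)>300 and np.hypot(*(c.reshape(-1,2).mean(0)-near))<20]
    return [(circ(ray(im,k.reshape(-1,2),z)),cv2.contourArea(k)) for k in c]
def pocket(im,near,z=.05):
    hsv=cv2.cvtColor(im['pixels'],cv2.COLOR_RGB2HSV)
    P=cloud(im); m=(abs(P[...,2]-z)<.003).astype(np.uint8)
    y=((hsv[...,0]>15)&(hsv[...,0]<40)&(hsv[...,1]>40)).astype(np.uint8)&m
    cs,h=cv2.findContours(y,cv2.RETR_CCOMP,cv2.CHAIN_APPROX_NONE)
    hs=[c for k,c in enumerate(cs) if h[0][k][3]>=0 and len(c)>60]
    c=min(hs,key=lambda c:np.hypot(*(c.reshape(-1,2).mean(0)-near)))
    i=max(cs,key=cv2.contourArea)
    return circ(ray(im,c.reshape(-1,2),z)),cv2.minAreaRect(ray(im,i.reshape(-1,2),z)[:,:2].astype(np.float32))
E
python3 - <<'E'
from fit import *; import pickle
a,b=pickle.load(open('w.pkl','rb'))
w,n=drum_top(a,(276,202)); print('rim',n,circ(w)); print('dark',dark_top(a,(276,202)))
print('poc',pocket(b,(276,200)))
w,n=drum_top(b,(533,165)); print('drum from b',circ(w))
cv2.imwrite('pics/crop.png',np.hstack([cv2.resize(x['pixels'][150:250,226:326],(400,400),interpolation=0) for x in(a,b)])[...,::-1])
E
```

```text
rim 186 (array([0.52532, 0.24317, 0.02263]), np.float64(0.00019))
dark [((array([0.52479, 0.24288, 0.01968]), np.float64(0.00019)), 1971.0)]
poc ((array([0.56245, 0.08518, 0.0255 ]), np.float64(0.00037)), ((0.5742136836051941, 0.03583536297082901), (0.11884693801403046, 0.20860452950000763), 1.2627922296524048))
drum from b (array([0.52496, 0.24254, 0.02287]), np.float64(0.00029))
```

View pics/crop.png

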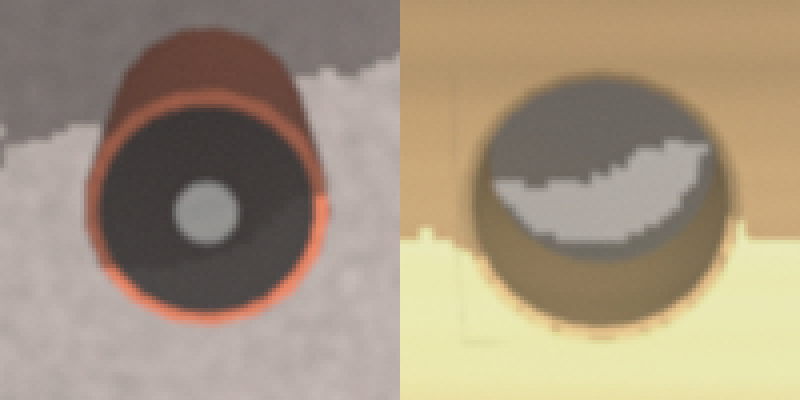

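Relative to the drum, the pocket is at about (0.0378, -0.1577), and the top camera agrees. Now I'll grasp, lift and check the held drum.

```bash
python3 - <<'E'
from fit import *; import pickle
r.move_to([.527,.2435,.16],q())
r.move_linear([.527,.2435,.078],vel=.12)
f0=r.current_contact_force()
r.set_gripper(.3,30); print('open',r.current_opening(),r.current_finger_force(),f0,r.current_contact_force())
im=wrist(); save(im,'g0'); w,n=drum_top(im,(276,300)); 
p=np.array(r.current_tool_pos()); print(p,r.current_t())
r.move_linear([.527,.2435,.18],vel=.15); r.sleep(.2)
im=wrist(); save(im,'g1'); pickle.dump(im,open('g1.pkl','wb')); print(r.current_tool_pos(),r.current_opening(),r.current_contact_force(),r.current_t())
E
```

```text
open 0.5508087685926172 30.440361499786377 [0.55970908 0.0783307  0.46697861] [-0.42471983 -1.13904801  5.94936074]
[0.52737843 0.24356331 0.0786684 ] 5.9667
[0.52674555 0.243387   0.17923035] 0.549209177481917 [-0.5679459   0.08644449 -1.83251754] 7.05
```

View pics/g1.png

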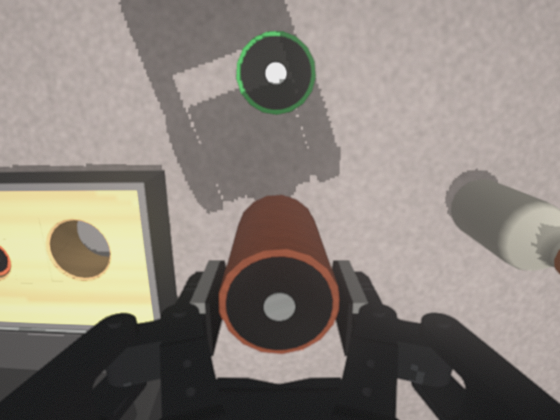

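The drum is held upright between the pads, its top rim spanning columns 219–341 and rows 249–353. I'll compute its position by the wrist camera and then insert.

```bash
python3 - <<'E'
from fit import *; import pickle
im=pickle.load(open('g1.pkl','rb')); hsv=cv2.cvtColor(im['pixels'],cv2.COLOR_RGB2HSV)
m=(((hsv[...,0]<15)|(hsv[...,0]>170))&(hsv[...,1]>90)&(hsv[...,2]>125)).astype(np.uint8)
v,u=np.nonzero(m); k=(abs(u-280)<66)&(abs(v-301)<58)
hull=cv2.convexHull(np.c_[u,v][k].astype(np.int32)).reshape(-1,2)
for z in(.1795,.1805): print(hull[:,0].min(),hull[:,0].max(),hull[:,1].min(),hull[:,1].max(),circ(ray(im,hull,z)))
m=im['pixels'].max(2)<75; v,u=np.nonzero(m); k=((u-280)/56.)**2+((v-302)/46.)**2<1
hull=cv2.convexHull(np.c_[u,v][k].astype(np.int32)).reshape(-1,2); print('dark',circ(ray(im,hull,.1805)))
P=cloud(im); print('depth z', np.nanmedian(P[295:310,270:290,2]))
E
```

```text
220 338 249 353 (array([0.52435, 0.2439 , 0.02339]), np.float64(0.00012))
220 338 249 353 (array([0.52372, 0.24388, 0.02319]), np.float64(0.00012))
dark (array([0.52429, 0.24397, 0.02048]), np.float64(9e-05))
depth z 0.18106270589550547
```

```bash
cat > ins.py <<'E'
from fit import *
def go(x,y,z0,z1,lim=9,step=.003):
    z=z0; F=None
    while z>z1+1e-6:
        z=max(z-step,z1); r.move_linear([x,y,z],vel=.05)
        F=np.array(r.current_contact_force())-f0; p=r.current_tool_pos()
        print(np.round(z,4),np.round(p,4),F.round(1))
        if abs(F[2])>lim or np.hypot(*F[:2])>10: return False,z
    return True,z
r.move_to([.5652,.0855,.18],q()); r.move_linear([.5652,.0855,.134],vel=.1); r.sleep(.2)
f0=np.array(r.current_contact_force()); print(f0.round(1),r.current_tool_pos())
print(go(.5652,.0855,.134,.0845),r.current_opening(),r.current_t())
E
python3 ins.py
```

```text
[ 0.4  0.  -1.3] [0.56554009 0.08558729 0.13467517]
0.131 [0.5651 0.0855 0.1309] [-0.4 -0.   0.2]
0.128 [0.5651 0.0854 0.1278] [0.5 1.1 0.3]
0.125 [0.5651 0.0855 0.1248] [-0.5 -0.3 -0.3]
0.122 [0.5651 0.0855 0.1218] [0.2 0.3 0.1]
0.119 [0.5651 0.0855 0.1188] [-0.1 -0.3 -0.6]
0.116 [0.5651 0.0855 0.1158] [-0.5  0.6 -1.1]
0.113 [0.5651 0.0855 0.1128] [-1.   0.4  0.2]
0.11 [0.5651 0.0855 0.1098] [-1.2 -0.4 -0.7]
0.107 [0.5651 0.0855 0.1068] [-0.4 -0.9  0.6]
0.104 [0.5651 0.0855 0.1038] [-0.3  0.4 -1.5]
0.101 [0.5651 0.0855 0.1008] [ 0.5  0.7 -0.3]
0.098 [0.5651 0.0855 0.0978] [-0.7  0.3 -0.2]
0.095 [0.5651 0.0855 0.0948] [ 0.1 -0.6 -0.4]
0.092 [0.5651 0.0855 0.0918] [ 0.4  0.5 -1.1]
0.089 [0.5651 0.0855 0.0888] [ 0.2 -0.1 -0.6]
0.086 [0.5651 0.0855 0.0858] [-0.6 -0.2 -1. ]
0.0845 [0.5654 0.0855 0.0847] [-0.1 -0.1  3.1]
(True, 0.0845) 0.5481331115727645 12.8
```

The drum slid in freely and bottomed. Next I'll release it and look at the seated drum and lid.

```bash
python3 - <<'E'
from fit import *; import pickle
r.set_gripper(.85); r.move_linear([.565,.0855,.15],vel=.15); r.move_linear([.54,.05,.30],vel=.25); r.sleep(.2)
im=wrist(); save(im,'v1'); pickle.dump(im,open('v1.pkl','wb'))
print(r.current_t())
P=cloud(im); L=(P[...,:2]-[.5763,.0357])@np.array([[np.cos(.0218),-np.sin(.0218)],[np.sin(.0218),np.cos(.0218)]]); z=P[...,2]
for z0,w in((.05,.004),(.10,.01),(.14,.01),(.176,.006),(.21,.006)):
    s=(abs(z-z0)<w)&(abs(L[...,0])<.16)&(abs(L[...,1])<.15)
    if z0>.06: s&=L[...,0]>.05
    print(z0,s.sum(),np.percentile(L[s],[1,50,99],axis=0).round(4).tolist())
s=(z>.07)&(L[...,0]<.03)&(L[...,0]>-.05)&(L[...,1]>0)&(L[...,1]<.1)
print('drum',s.sum(),np.nanmedian(z[s]),np.mean(P[s],0).round(4))
E
```

```text
14.7833
0.05 24540 [[-0.0659, -0.1076], [0.0158, -0.0015], [0.1091, 0.1093]]
0.1 2311 [[0.081, -0.0782], [0.1143, 0.0125], [0.1165, 0.1103]]
0.14 303 [[0.0839, 0.0328], [0.0867, 0.0896], [0.1058, 0.0956]]
0.176 7344 [[0.0772, -0.0637], [0.0938, 0.0165], [0.123, 0.0958]]Traceback (most recent call last):
  File "<stdin>", line 9, in <module>
    return _quantile_unchecked(
        a, q, axis, out, overwrite_input, method, keepdims, weights)
    return _ureduce(a,
                    func=_quantile_ureduce_func,
    ...<5 lines>...
                    overwrite_input=overwrite_input,
                    method=method)
    r = func(a, **kwargs)
    result = _quantile(arr,
                       quantiles=q,
    ...<2 lines>...
                       out=out,
                       weights=wgt)
    slices_having_nans = np.isnan(arr[-1, ...])
                                  ~~~^^^^^^^^^
IndexError: index -1 is out of bounds for axis 0 with size 0
```

View pics/v1.png

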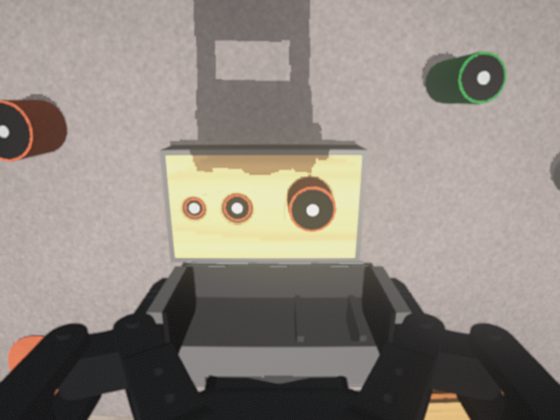

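The drum stands seated at (312,208), and the lid's ribs are visible at columns 297 and 357. Now I'll turn the gripper a quarter, grip the bar and slide the lid.

```bash
cat > lid.py <<'E'
from fit import *
C=np.array([.5763,.0357]); YC=.0218; D=.011
def pose(ang,shift,tilt=0.,up=0.):
    x=.065-.165*np.cos(ang)+.040*np.sin(ang); z=.05+.165*np.sin(ang)+.040*np.cos(ang)
    Rz=R.from_euler('z',YC); Ro=Rz*R.from_euler('y',-tilt)*Rz.inv()*R.from_quat(q(np.pi/2+YC))
    b=Rz.apply([x,shift,0])+[*C,z]
    return b-(D-0)*Ro.apply([0,0,1])+[0,0,up], Ro.as_quat()
E
python3 - <<'E'
from lid import *
p,o=pose(1.69,.0138); print(p)
r.move_to(p+[0,0,.07],o); r.set_gripper(.5,60)
r.move_linear(p,vel=.15); f0=np.array(r.current_contact_force())
r.set_gripper(0,60); F=np.array(r.current_contact_force())-f0
print('open',r.current_opening(),r.current_finger_force(),F.round(1),r.current_tool_pos(),r.current_t())
im=optics.get_image('top'); save(im,'t2')
# slide toward flush
for s in np.arange(.0138-.003,-.0005,-.003):
    if s<0: break
    p2,_=pose(1.69,s); r.move_linear(p2,vel=.05); F=np.array(r.current_contact_force())-f0; print(round(s,4),F.round(1))
p2,_=pose(1.69,0.0003); r.move_linear(p2,vel=.05); r.sleep(.2)
for n in('top','scene'):
    im=optics.get_image(n); save(im,n+'3'); np.save(n+'3',cloud(im))
im=wrist(); save(im,'w3'); print(r.current_t(),r.current_opening())
E
```

```text
[0.70030784 0.05220708 0.22007224]
open 0.11154759449298081 58.770158886909485 [2.3 0.1 4.6] [0.70080853 0.05224668 0.22127423] 17.6
0.0108 [1.2 1.4 4.7]
0.0078 [1.1 2.1 6.4]
0.0048 [1.6 1.7 4.4]
0.0018 [1.5 1.5 5.7]
19.25 0.10933152181406476
```

```bash
python3 - <<'E'
from h import *
c,s=np.cos(.0218),np.sin(.0218); Rm=np.array([[c,-s],[s,c]])
for n in("top","scene","top3","scene3"):
    P=np.load(n+'.npy').reshape(-1,3); L=(P[:,:2]-[.5763,.0357])@Rm
    Q=np.c_[L,P[:,2]]
    a=Q[(abs(L[:,0]-.1)<.03)&(abs(L[:,1])<.16)&(abs(P[:,2]-.175)<.012)]
    b=Q[(abs(L[:,0])<.055)&(abs(L[:,1])<.16)&(abs(P[:,2]-.05)<.006)]
    k=Q[(abs(L[:,0])<.15)&(abs(L[:,1])<.16)&(P[:,2]>.01)&(P[:,2]<.055)]
    print(n,'lid',np.percentile(a[:,1],[.3,99.7]).round(4),'case',np.percentile(b[:,1],[.3,99.7]).round(4),len(b))
E
python3 -c "
import cv2,numpy as np
a=[cv2.imread(f'pics/{n}.png') for n in('scene3','w3')]
x=cv2.resize(a[0][170:300,190:340],(400,346)); y=cv2.resize(a[1],(400,300)); y=np.vstack([y,np.zeros((46,400,3),np.uint8)])
cv2.imwrite('pics/c3.png',np.hstack([x,y]))"
```

```text
top lid [-0.094   0.1252] case [-0.1073  0.1108] 2498
scene lid [-0.0973  0.1241] case [-0.1114  0.1091] 2233
top3 lid [-0.1072 -0.0595] case [-0.1074 -0.0491] 684
scene3 lid [-0.0933  0.1117] case [-0.1117  0.1091] 2167
```

View pics/c3.png

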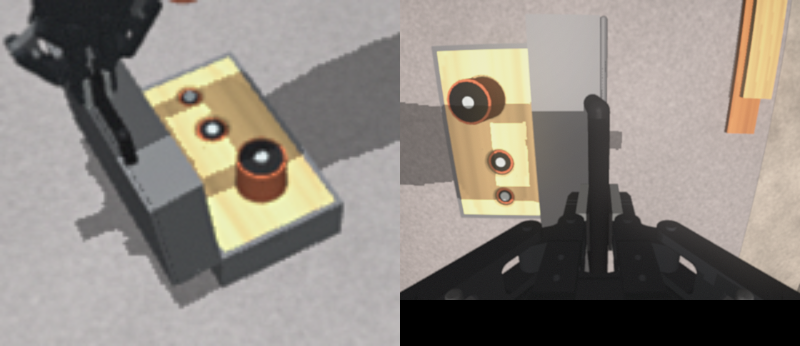

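The lid now looks nearly flush: in the left crop its +y end face at (185,230) is almost in line with the case end at (280,240). I'll measure both end faces by depth.

```bash
cat > ends.py <<'E'
from h import *
def ends(P):
    c,s=np.cos(.0218),np.sin(.0218); P=P.reshape(-1,3); L=(P[:,:2]-[.5763,.0357])@np.array([[c,-s],[s,c]]); z=P[:,2]
    o=[]
    for m in((z>.012)&(z<.04)&(abs(L[:,0])<.055),(z>.075)&(z<.16)&(L[:,0]>.085)&(L[:,0]<.112)):
        y=L[m&(abs(L[:,1]-.115)<.022)]; 
        A=np.c_[y[:,0],np.ones(len(y))]; k=np.linalg.lstsq(A,y[:,1],rcond=None)[0]
        o.append((len(y),np.median(y[:,1]).round(4),y[:,1].std().round(4),k.round(4)))
    return o
if __name__=='__main__':
    for n in('scene','scene3'): print(n,ends(np.load(n+'.npy')))
    for i in range(3): print(ends(cloud(optics.get_image('scene'))))
E
python3 ends.py
```

```text
scene [(229, np.float64(0.1082), np.float64(0.001), array([0.0011, 0.1082])), (224, np.float64(0.1229), np.float64(0.0009), array([0.0107, 0.1218]))]
scene3 [(238, np.float64(0.1083), np.float64(0.001), array([0.0005, 0.1083])), (227, np.float64(0.1103), np.float64(0.0009), array([0.0162, 0.1086]))]
[(225, np.float64(0.1082), np.float64(0.001), array([0.0023, 0.1082])), (222, np.float64(0.1103), np.float64(0.0009), array([-0.0085,  0.1111]))]
[(230, np.float64(0.1082), np.float64(0.001), array([0.0023, 0.1082])), (228, np.float64(0.1102), np.float64(0.0009), array([-0.0007,  0.1103]))]
[(230, np.float64(0.1082), np.float64(0.001), array([0.0027, 0.1082])), (235, np.float64(0.1103), np.float64(0.0009), array([-0.0082,  0.1111]))]
```

```bash
python3 - <<'E'
from lid import *; from ends import ends
p,o=pose(1.69,-.0015); r.move_linear(p,vel=.03); r.sleep(.2)
c,s=np.cos(.0218),np.sin(.0218); print(r.current_tool_pos()-p)
Q=[]
for i in range(4):
    P=cloud(optics.get_image('scene')); print(ends(P)); Q.append(P.reshape(-1,3))
P=np.vstack(Q); L=(P[:,:2]-[.5763,.0357])@np.array([[c,-s],[s,c]]); z=P[:,2]
for lo,hi,a,b in((.008,.02,-.055,.055),(.02,.03,-.055,.055),(.03,.042,-.055,.055),(.065,.08,.085,.112),(.08,.1,.085,.112),(.1,.12,.085,.112),(.12,.14,.085,.112),(.14,.165,.085,.112)):
    m=(z>lo)&(z<hi)&(L[:,0]>a)&(L[:,0]<b)&(abs(L[:,1]-.112)<.015); print(lo,m.sum(),np.median(L[m,1]).round(4),np.mean(L[m,1]).round(5))
E
```

```text
[0.00055739 0.00038672 0.00116159]
[(224, np.float64(0.1082), np.float64(0.0009), array([0.0038, 0.1083])), (229, np.float64(0.1083), np.float64(0.0009), array([0.0221, 0.1062]))]
[(230, np.float64(0.1082), np.float64(0.001), array([0.0015, 0.1082])), (235, np.float64(0.1084), np.float64(0.0009), array([0.0042, 0.108 ]))]
[(233, np.float64(0.1081), np.float64(0.0009), array([0.0022, 0.1081])), (232, np.float64(0.1083), np.float64(0.001), array([1.000e-04, 1.084e-01]))]
[(238, np.float64(0.1083), np.float64(0.001), array([0.    , 0.1083])), (232, np.float64(0.1083), np.float64(0.0009), array([-0.0022,  0.1086]))]
0.008 398 0.1082 0.10823
0.02 336 0.1083 0.10825
0.03 402 0.1082 0.10815
0.065 150 0.1086 0.10852
0.08 212 0.1084 0.1084
0.1 209 0.1083 0.10828
0.12 218 0.1084 0.10847
0.14 296 0.1084 0.10841
```

Residual is about 0.2 mm with no lean. I'll swing to q=1.0 and recheck.

```bash
cat >> lid.py <<'E'
def swing(a0,a1,shift,n,lim=45,vel=.1):
    for a in np.linspace(a0,a1,n+1)[1:]:
        p,o=pose(a,shift,.4*(1.69-a)/1.69); r.move_linear(p,o,vel=vel)
        F=np.array(r.current_contact_force()); e=np.array(r.current_tool_pos())-p
        print(round(a,3),F.round(1),(e*1e3).round(1))
        if np.linalg.norm(F)>lim: print('STOP'); return a
    return a1
E
python3 - <<'E'
from lid import *
swing(1.69,1.0,-.0015,7); r.sleep(.2)
print(r.current_opening(),r.current_t())
c,s=np.cos(.0218),np.sin(.0218)
P=np.vstack([cloud(optics.get_image('scene')).reshape(-1,3) for i in range(3)]); L=(P[:,:2]-[.5763,.0357])@np.array([[c,-s],[s,c]]); z=P[:,2]
# lid frame at q=1: end face pts above rim plane
for nm,m in(('case',(z>.01)&(z<.04)&(abs(L[:,0])<.055)),('lid',(z>.07)&(z<.19)&(L[:,0]>0)&(L[:,0]<.1))):
    m&=(abs(L[:,1]-.112)<.015); print(nm,m.sum(),np.median(L[m,1]),L[m,1].std())
im=wrist(); save(im,'w4'); save(optics.get_image('scene'),'s4')
E
```

```text
1.591 [3.1 2.3 7.5] [0.6 0.3 1.2]
1.493 [ 2.3  1.6 10.1] [1.  0.2 1.5]
1.394 [ 0.5  3.2 13.1] [1.2 0.1 2. ]
1.296 [-1.4  1.  11.7] [0.7 0.1 1.4]
1.197 [-2.8  2.2  9.6] [0.2 0.1 0.8]
1.099 [-1.7  2.8  9.5] [0.5 0.1 0.9]
1.0 [-1.6  1.3  7.4] [-0.1  0.   0.1]
0.10974784722870419 22.4667
case 739 0.10821860722760963 0.0009709375294867057
lid 2338 0.1076711673883137 0.003105112059115152
```

```bash
cat >> lid.py <<'E'
def endchk(n=3):
    c,s=np.cos(.0218),np.sin(.0218)
    P=np.vstack([cloud(optics.get_image('scene')).reshape(-1,3) for i in range(n)]); L=(P[:,:2]-C)@np.array([[c,-s],[s,c]]); z=P[:,2]
    for nm,m in(('case',(z>.01)&(z<.04)&(abs(L[:,0])<.055)),('lid',(z>.06)&(z<.19)&(L[:,0]>-.06)&(L[:,0]<.1))):
        y=L[m&(abs(L[:,1]-.1085)<.0045),1]; h,b=np.histogram(y,18); print(nm,len(y),np.median(y).round(4),h)
E
python3 - <<'E'
from lid import *
endchk()
a=cv2.imread('pics/s4.png')[150:300,180:340]; b=cv2.imread('pics/w4.png')
cv2.imwrite('pics/c4.png',np.hstack([cv2.resize(a,(400,375)),cv2.resize(b,(400,375))]))
E
```

```text
case 754 0.1082 [ 1  4  9 24 32 46 55 89 86 89 82 88 58 41 25 12 10  3]
lid 2062 0.108 [ 21  35  23  42  59  99 149 258 354 350 290 174 120  52  27   6   2   1]
```

View pics/c4.png

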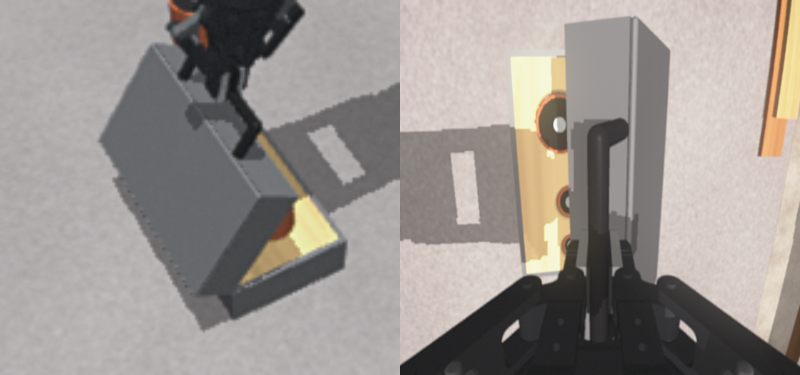

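The crop shows the lid half closed, its end face flush with the case end, at 108.0 mm against 108.2 mm. The grip is sound. I'll continue down gently while watching the force.

```bash
python3 - <<'E'
from lid import *
a=swing(1.0,.5,-.0014,6,lim=25,vel=.08)
if a==.5: a=swing(.5,.1,-.0014,8,lim=25,vel=.06)
r.sleep(.1); endchk(2); print(a,r.current_t(),r.current_opening())
E
```

```text
0.917 [-0.9  2.3  0.3] [-0.3  0.  -0.6]
0.833 [ 2.9  1.9 -4.3] [ 0.1 -0.  -0.3]
0.75 [-0.6  1.4 -0. ] [ 0.  -0.   0.1]
0.667 [-4.9  1.7  6.3] [-0.4  0.   0.2]
0.583 [-5.2  1.5  5.1] [-0.  -0.   0.3]
0.5 [-1.2  1.2 -1.1] [ 0.2 -0.   0. ]
0.45 [0.4 1.8 0.2] [ 0.5 -0.   0.3]
0.4 [ 5.7  2.2 -6.1] [ 0.5 -0.  -0. ]
0.35 [ 4.9  2.2 -5.4] [ 0.7 -0.   0.1]
0.3 [ 2.6  1.4 -4.7] [-0.   0.  -0.2]
0.25 [ 3.9  2.3 -4.2] [ 0.2 -0.   0. ]
0.2 [ 2.3  2.3 -1.3] [ 0.3 -0.   0.2]
0.15 [ 6.9  2.9 -5.6] [ 0.6 -0.1  0.1]
0.1 [ 5.3  1.6 -4.2] [ 0.6 -0.1  0.2]
case 496 0.1082 [ 1  1 10  5 17 31 32 62 66 54 63 46 51 26 14 10  4  3]
lid 1129 0.1079 [ 17  14  15  21  21  40  61  87 112 147 181 129 119  82  51  18  11   3]
0.1 27.3917 0.11088909290183471
```

```bash
python3 - <<'E'
from lid import *
a=swing(.1,0,-.0013,5,lim=22,vel=.04)
if a<=1e-9: a=swing(0,-.012,-.0013,4,lim=18,vel=.02)
r.sleep(.2); endchk(2); print(a,r.current_contact_force(),r.current_tool_pos(),r.current_t())
P=cloud(optics.get_image('scene')); c,s=np.cos(.0218),np.sin(.0218); L=(P[...,:2]-C)@np.array([[c,-s],[s,c]])
for x0 in(-.05,-.02,.02,.05):
    m=(abs(L[...,0]-x0)<.012)&(abs(L[...,1])<.1)&(P[...,2]>.09)&(P[...,2]<.112); print(x0,m.sum(),np.median(P[m,2]).round(4))
E
```

```text
0.08 [ 6.   1.7 -0.2] [ 0.7 -0.1  0.3]
0.06 [5.7 1.9 0.4] [ 0.7 -0.1  0.2]
0.04 [ 6.3  1.9 -1.5] [ 0.1 -0.  -0.2]
0.02 [ 5.3  2.2 -1.1] [ 0.1 -0.1 -0.3]
0.0 [5.8 1.8 0.2] [ 0.2 -0.1 -0.2]
-0.003 [5.6 1.8 1.5] [ 0.2 -0.1 -0.1]
-0.006 [4.9 1.  2.3] [ 0.3 -0.   0.1]
-0.009 [5.3 0.9 3.8] [ 0.3 -0.   0.1]
-0.012 [4.  2.  4.8] [ 0.3 -0.   0.2]
case 499 0.1082 [ 2  3 10 19 30 42 53 82 80 74 47 28 13 11  2  1  1  1]
lid 963 0.1079 [ 13  13  20  19  24  35  58  93 113 137 132 110  89  63  22  18   3   1]
-0.012 [4.52790238 0.72114249 5.80265034] [0.47188782 0.03208575 0.09836191] 29.9417
-0.05 563 0.0973
-0.02 583 0.0974
0.02 600 0.0975
0.05 620 0.0977
```

```bash
python3 - <<'E'
from lid import *
a=swing(-.012,-.03,-.0013,6,lim=20,vel=.02)
r.sleep(.2); print(a,r.current_contact_force())
p,o=pose(-.002,-.0013,.4); r.move_linear(p,o,vel=.03)
r.set_gripper(.4); print(r.current_contact_force())
ax=R.from_quat(o).apply([0,0,1]); r.move_linear(p-.09*ax,vel=.12); r.move_linear(p-.15*ax+[-.08,0,.05],vel=.2); r.sleep(.2)
endchk(3); print(r.current_t(),r.current_contact_force())
P=cloud(optics.get_image('scene')); c,s=np.cos(.0218),np.sin(.0218); L=(P[...,:2]-C)@np.array([[c,-s],[s,c]])
for x0 in(-.05,-.02,.02,.05):
    m=(abs(L[...,0]-x0)<.012)&(abs(L[...,1])<.1)&(P[...,2]>.09)&(P[...,2]<.112); print(x0,m.sum(),np.median(P[m,2]).round(4))
im=optics.get_image('scene'); save(im,'s6'); w=wrist(); save(w,'w6')
cv2.imwrite('pics/c6.png',np.hstack([cv2.resize(im['pixels'][150:300,180:380],(480,360)),cv2.resize(w['pixels'],(320,360))])[...,::-1])
E
```

```text
-0.015 [3.6 2.5 6.5] [ 0.4 -0.   0.3]
-0.018 [3.6 2.2 8.5] [ 0.4 -0.   0.4]
-0.021 [1.8 1.4 9.1] [ 0.4 -0.   0.4]
-0.024 [ 1.4  2.5 11.7] [ 0.4 -0.   0.5]
-0.027 [ 1.5  1.6 13. ] [ 0.5 -0.   0.6]
-0.03 [-0.2  1.7 13.5] [ 0.5 -0.   0.6]
-0.03 [ 0.38442431  1.28590093 12.93003554]
[-0.1249663  -0.3778298  -0.09736898]
case 754 0.1083 [  6   5   9  24  43  78  98 106 119  97  80  42  28   8   8   1   1   1]
lid 1439 0.1079 [ 22  31  28  28  36  53  74 108 129 185 217 192 146  97  62  14  10   7]
34.5 [0.41278866 0.07024166 0.58988896]
-0.05 565 0.0976
-0.02 583 0.0975
0.02 595 0.0978
0.05 626 0.0977
```

View pics/c6.png

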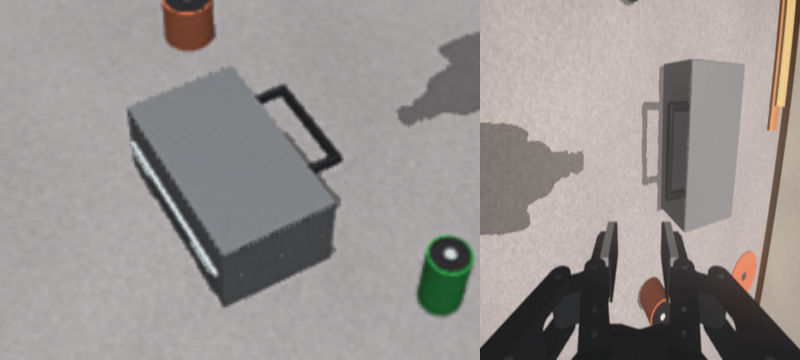

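The picture shows the case shut, with the lid top level and the end faces in line (lid corner at (338,205), case below it), and nothing touching it.

```bash
python3 -c "
from cell import r
print(r.hand_in(), r.current_t())"
```

```text
the job is handed in; nothing more can be done
the job is handed in; nothing more can be done
```

The job is handed in: the drum is seated in its pocket and released, and the lid is shut level with its ends within about 0.4 mm of flush, 34.5 s on the robot clock at the last check; the verdict was not shown.

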